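# Balance the UV box lid for its stay

### The job

The wire stay of the bench-top UV box has come unpinned from the lid, and the open lid leans back on its rest. First lift the forceps out of the UV box and lay them flat on the floor of the steel tray beside the pair that is already there, so that nothing lies under the lid while it is worked on; then take the lid by its bar handle, swing it up to its balance point, where the boss on its side comes into line with the eye of the stay, and finish still gripping the handle with the lid standing still there, ready for the pin. The lamp in the lid is fragile, so never let the lid fall towards shut, do not drop the forceps from a height, and leave the dish, the filter box, the tape and the other forceps where they are.

Things in the scene. Friction and masses are not known exactly. Their poses are not given: they have to be found in the camera images.
- uv_box: white sheet-metal UV steriliser box, fixed, 160 x 226 mm (x, y), open rim 66 mm high, walls 7 mm (146 x 212 mm inside), steel inner floor 22 mm above the worktop. Origin: centre of its underside; -x is its front with the switch, +x its back with the hinge, z up. It stands left or right of the tray, turned by up to 0.25 rad.
- uv_lid (a joint): angle of the box's lid: 0 = shut, growing as its front edge swings up and back; it starts on its rest (end of travel) at 1.95. Free hinge; 0.5 to 0.8 kg, centre of mass 98 mm from the hinge axis. Balance point: 1.234 rad (the lamp housing puts it 0.337 rad short of a right angle); above it the lid falls back, below it shut. The lid is a pan 160 x 226 x 36 mm with a housing 20 mm high on its back.
- lid_hinge (a point): middle of the lid's hinge axis, at [86, 0, 68] mm in the box's frame; the axis runs along the box's y. Turning the lid by q moves a point of the lid lying at (x, z) from the axis when shut to (x cos q + z sin q, z cos q - x sin q). Two rod rests with rubber buffers, fixed to the box, reach 75 mm behind its back.
- lid_handle (a point): round steel bar along the lid's front edge, parallel to the hinge, 12 mm thick, 120 mm long, on two 9 mm pillars 50 mm either side of its middle; its centre line is 38 mm beyond the lid's edge. Origin: middle of the bar; y along it. With the lid shut it lies 205 mm in front of the hinge axis (box -x) and 18 mm above it. The bar can turn between gripping pads.
- lid_boss (a point): centre of the pin hole in the round steel boss on the lid's -y side (robot's right), 75 mm from the hinge along the lid; measured in the plane of the stay's eye; it swings with the lid.
- stay_eye (a point): centre of the round eye, 13 mm across, at the upper end of the wire stay, a 4 mm steel rod that stands fixed on the box's -y side (robot's right), 8 mm outside the box and lid. The lid_boss point meets this point when the lid is at its balance point.
- forceps_2: steel forceps to be moved, 119 mm long, 16 mm wide, 10 mm high, 22 g, lying flat inside the UV box, roughly along the box's x. Origin: centre of the underside; y runs along its length, x across its width, z up.
- steel_tray: shallow stainless tray, fixed, 155 mm (x) by 225 mm (y), walls 20 mm high and 2 mm thick, floor 2 mm above the worktop, 142 x 212 mm inside; origin: centre of its underside. The other forceps lie in its +x half, along its y; the -x half is free.
- forceps_1: the steel forceps already in the tray, 129 mm long, 16 mm wide, 10 mm high; to be left where it is. Origin: centre of the underside; y along its length.
- petri_1: closed petri dish, 91 mm across, 15 mm high, bystander. Origin: centre of the underside.
- membrane_box_1: flat box of membrane filters, 68 x 68 x 22 mm, bystander. Origin: centre of the underside.
- tape_roll_1: roll of labelling tape lying flat, 73 mm across, 19 mm high, bystander. Origin: centre of the underside.

How it is judged:
On the way:
1. the forceps from the UV box lie flat in the tray, let go, while the lid is still on its rest (x of forceps_2 in the frame of steel_tray between -0.065 and 0.065 m and y of forceps_2 in the frame of steel_tray between -0.1 and 0.1 m and z of forceps_2 in the frame of steel_tray below 0.008 m and angle between forceps_2's own z axis and vertical below 0.1 rad and contact force between the fingers and forceps_2 below 0.05 N and linear speed of forceps_2 below 0.02 m/s and value of joint uv_lid above 1.8 rad), for 0.2 s.
At the end, for the whole second after the job is handed in: The lid stands still (below 0.05 rad/s) within 0.07 rad of its balance point at 1.234 rad with its handle gripped (more than 1 N between fingers and handle), and the forceps from the box lie flat, at rest and untouched on the tray's floor (tilt under 0.1 rad, not on top of anything) (value of joint uv_lid between 1.164 and 1.304 rad and velocity of joint uv_lid between -0.05 and 0.05 rad/s and contact force between the fingers and uv_lid_c0 above 1 N and x of forceps_2 in the frame of steel_tray between -0.065 and 0.065 m and y of forceps_2 in the frame of steel_tray between -0.1 and 0.1 m and z of forceps_2 in the frame of steel_tray below 0.008 m and angle between forceps_2's own z axis and vertical below 0.1 rad and contact force between the fingers and forceps_2 below 0.05 N and linear speed of forceps_2 below 0.02 m/s); the arm keeps its last pose, push and grip.
It fails at once if the lid falls towards shut (below 0.95 rad) (value of joint uv_lid below 0.95 rad).
It fails at once if the forceps are let go more than about 7 cm above the worktop (height (world z) of forceps_2 above 0.07 m and contact force between the fingers and forceps_2 below 0.01 N).
It fails at once if the petri dish, filter box, tape or other forceps are moved by more than 3 cm (distance of any of petri_1, membrane_box_1, tape_roll_1, forceps_1 from where it was at the start of the episode above 0.03 m).
It also fails if it takes over 64 s, if anything falls off the work surface, if the arm or the gripper's body presses on something with over 40 N, if the wrist force passes 120 N, or if a joint passes its speed limit or range.

### The arm

A 7-joint arm with a two-finger parallel gripper is mounted at the origin on a cart in front of the work surface, level with it; the furniture and walls round the work are solid. World frame = base frame: x ahead of the robot, y to its left, z up, the work surface at z = 0. Lengths are in m, angles in rad, forces in N, time in s.
With the tool pointing down it reaches from about 0.4 to 0.9 m from the base axis. Payload 5.5 kg.
Tool frame: the origin (TCP) lies at the very end of the fingers, on their centre line; the grasp point (between the pads) lies manip.grasp_offset behind it (manip.grasp_offset is the distance from the TCP to the grasp point, in m); z points along the fingers, y is the line along which they close (so a half turn about z gives the same grasp; the last joint's range is limited). The gripper opens to 85 mm and grips with 20 to 120 N. Pads are 22 mm wide; open, the fingers measure 114 mm over their backs; the gripper's body (76 mm by 85 mm) begins 54 mm behind the grasp point. The pads swing forward as they close: fully open they stand 13 mm farther back than shut.
Start: joints at [1.399, 0.501, -0.427, 1.55, 0.221, 1.138, -0.21], TCP at [0.274, -0.59, 0.231] pointing down, gripper open.
Joint ranges: [-2.88, 2.88], [-0.31, 2.03], [-1.54, 1.56], [0.2, 2.42], [-1.41, 4.55], [0.19, 2.02], [-2.57, 2.57]. Speed limits (rad/s): [2.57, 2.57, 3.14, 3.14, 3.14, 3.14, 3.14].

### API

Orientations are given as [roll, pitch, yaw] about the fixed x, y, z axes, in that order (R = Rz(yaw) Ry(pitch) Rx(roll)).
In Python, from rig import manip, jaws, planner, eyes, models gives the robot as it stands. Calls block until the motion is done:
- manip.movep(position, orientation): joint-space move of the TCP to a pose.
- manip.move_straight(position, rate=0.15, attitude=None, max_force=None): straight line of the TCP; attitude=None keeps the orientation; rate is the mean speed in m/s. With max_force (N) it stops when the force on the tool has changed by that much, and returns True; else False.
- manip.set_joints(angles): joint-space move.
- jaws.move_gripper(opening): finger opening in m; the grip force is fixed at half the most; returns when the fingers have stopped.
- manip.pause(seconds).
- planner.solve_ik(position, orientation): joint angles nearest the present ones, or None.
- manip.observe(): the state.
- eyes.get_image(name): name is "side" or "top" or "wrist"; returns the picture (420x560x3 uint8, red, green, blue); there is no depth.
- eyes.calibration(name): a dict with "fx", "fy", "cx", "cy" (pixels), "position" and "attitude" of the camera in the world. Camera axes: x right, y down, z forward; pixel columns grow to the right and rows downward; lengths in m; the calibration is good to about 2 mm. A picture is of the moment at which its call begins: read the wrist's pose just before it. calibration takes no time and is no camera call; for the wrist camera it gives the pose at the moment of the call.
A pose or a line that the arm cannot do raises manip.MotionError and nothing moves.
- manip.sign_off(): hands the job in; it is judged then, once.
Trained networks look in the newest picture that a camera, given by its name, has taken for a name from the list of things; names that differ only in an ending like _2 or _b are one class to them, and where a whole thing is asked for, a point or a joint stands for the part that bears it (a point fixed in the world has none). Each returns a list of dicts, best first, with "confidence" (0 to 1); they miss things now and then, are a little off and sometimes report something else, mostly with a low value. They report only what shows in the picture. A call takes as long as a camera call.
- models.recognise(camera, thing): "at" ([x, y, z] in m, in the coordinates of the camera as it stood for that picture, good to about 4 mm: the middle of the surface that is visible of it).
The state is a dict: "time": time; "joint_pos": joint angles; "qvel": joint speeds; "joint_torque": joint torques, N m; "tool_pos": TCP position; "tcp_rot": TCP orientation; "ft_force": force on the tool from outside, world axes, zero at the start; "ft_torque": the same for the moment, N m; "gripper_width": finger opening in m; "grip_force": force on a finger pad.
Only numpy, scipy, OpenCV 4.12 (cv2) and the standard library are available. Lean on these libraries where they do the work, as an engineer would, in place of code of your own. Each camera call takes 0.05 s, during which the arm holds its last target. There are 200 camera calls.

## Working session

There is one attempt and no reset: what is moved stays moved. The work goes in short steps, each a Python script; the robot and the scene stay as the last script left them, time stands still between calls to the robot, and variables do not carry over. Pictures are saved under pics/ and viewed, at most 10 in all, crops included, and the job is handed in when it is done.

```bash
ls; mkdir -p pics; cat > h.py <<'E'
from rig import manip, jaws, planner, eyes, models
import numpy as np, cv2
from scipy.spatial.transform import Rotation as Ro
def save(c,n):
    im=eyes.get_image(c); cv2.imwrite('pics/'+n,im[:,:,::-1]); return im
def camT(c):
    k=eyes.calibration(c); a=np.array(k['attitude'],float)
    R=a if a.shape==(3,3) else Ro.from_euler('xyz',a).as_matrix()
    return k,R,np.array(k['position'])
def rec(c,t):
    k,R,p=camT(c); out=[]
    for d in models.recognise(c,t): out.append((round(d['confidence'],2),np.round(R@np.array(d['at'])+p,4)))
    return out
def px(c,P):
    k,R,p=camT(c); v=R.T@(np.array(P)-p); return [k['fx']*v[0]/v[2]+k['cx'],k['fy']*v[1]/v[2]+k['cy']]
E
python3 - <<'E'
from h import *
print(eyes.calibration('top'),eyes.calibration('side'),manip.grasp_offset)
a=save('top','top0.png');b=save('side','side0.png')
for c in('top','side'):
  for t in('uv_box','lid_handle','lid_boss','stay_eye','uv_lid','forceps_2','steel_tray','petri_1','membrane_box_1','tape_roll_1'):
    print(c,t,*[(x[0],x[1].tolist()) for x in rec(c,t)[:3]])
print(manip.observe())
E
```

```text
pics
{'fx': 393.4111989443914, 'fy': 393.4111989443914, 'cx': 278.1114915092009, 'cy': 202.65379114705942, 'position': array([ 0.38486979, -0.04191068,  0.99862065]), 'attitude': array([-2.95727443e+00, -3.91674018e-04, -1.54623099e+00])} {'fx': 389.2312400078166, 'fy': 389.2312400078166, 'cx': 280.8680969432312, 'cy': 214.9802399607109, 'position': array([0.09678154, 0.66973303, 0.58745935]), 'attitude': array([-2.06550937,  0.01904243, -2.57829459])} 0.0187
top uv_box (0.67, [0.567, 0.2638, 0.0656])
top lid_handle (0.86, [0.6233, 0.2704, 0.1495]) (0.64, [0.7139, -0.1141, 0.0219])
top lid_boss (0.57, [0.6208, 0.2668, 0.1529])
top stay_eye (0.55, [0.5686, 0.2643, 0.0637])
top uv_lid (0.89, [0.6254, 0.273, 0.1492])
top forceps_2 (0.57, [0.4768, 0.2337, 0.0264])
top steel_tray (0.75, [0.4772, -0.1464, -0.0007]) (0.61, [0.7127, -0.1114, 0.0229])
top petri_1 (0.56, [0.7251, 0.1237, 0.0132]) (0.56, [0.4571, -0.099, 0.0106])
top membrane_box_1 (0.74, [0.732, -0.0204, 0.0232])
top tape_roll_1 (0.83, [0.7167, -0.1133, 0.0229])
side uv_box (0.58, [0.5683, 0.2771, 0.0696])
side lid_handle (0.8
[... 485 characters left out ...]
e': 1.1, 'joint_pos': array([ 1.39920688,  0.50093057, -0.42701453,  1.55039175,  0.22081906,
        1.13828599, -0.21029952]), 'qvel': array([ 0.00097   ,  0.00041484,  0.00027673,  0.00013435, -0.00039852,
        0.00063922, -0.00082526]), 'joint_torque': array([ 5.49881825e-04, -5.69397140e+01, -5.81035450e+00, -2.81343019e+01,
        1.29373636e-02,  1.95916466e-03, -1.72515229e-05]), 'tool_pos': array([ 0.27383392, -0.58951201,  0.2312952 ]), 'tcp_rot': array([ 3.14157881e+00, -3.74144141e-05,  4.34838054e-01]), 'ft_force': array([ 0.03501395,  0.44859103, -0.08479388]), 'ft_torque': array([0.01849038, 0.03858694, 0.01422337]), 'grip_force': 0.0, 'gripper_width': 0.08543380289650017}
```

View pics/top0.png

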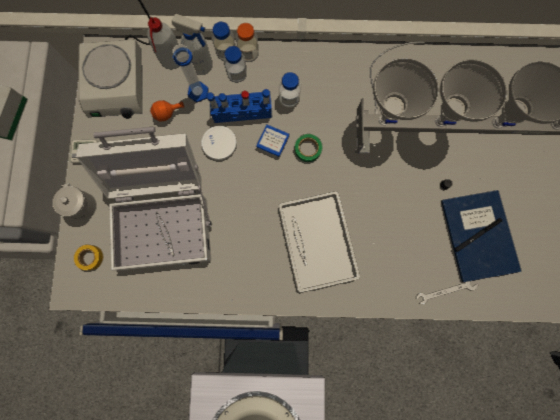

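View pics/side0.png

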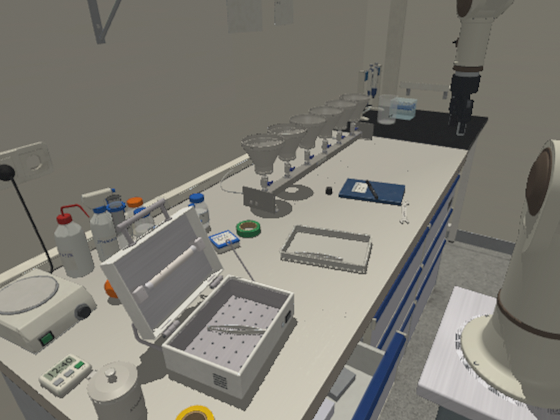

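The top view shows the box at left (rim corners about (113,272), (207,263), (110,203), (203,192)) with the lid leaning back and forceps_2 at (165,232). The tray is at (318,242), with forceps_1 in its left half at (297,235) and the other side free. Next I look at both from the wrist.

```bash
python3 - <<'E'
from h import *
manip.movep([0.46,-0.14,0.38],[np.pi,0,0])
im=save('wrist','w_tray.png'); np.save('w_tray.npy',np.array([0])); print(eyes.calibration('wrist'))
for t in('steel_tray','forceps_1'): print(t,rec('wrist',t)[:2])
manip.movep([0.45,0.25,0.40],[np.pi,0,0])
im2=save('wrist','w_box.png'); print(eyes.calibration('wrist'))
for t in('uv_box','forceps_2','lid_handle','lid_boss','stay_eye'): print(t,rec('wrist',t)[:2])
o=manip.observe();print(o['time'],o['joint_pos'])
E
```

```text
{'fx': 291.21604783320004, 'fy': 291.21604783320004, 'cx': 278.3383385609289, 'cy': 208.7952275677955, 'position': array([ 0.54211999, -0.14159946,  0.52172892]), 'attitude': array([ 2.81333369e+00,  6.30610993e-04, -1.57310836e+00])}
steel_tray [(0.78, array([ 0.4825, -0.1439, -0.0039]))]
forceps_1 [(0.92, array([0.4788, 0.2391, 0.0283])), (0.43, array([ 0.4674, -0.1   ,  0.0105]))]
{'fx': 291.21604783320004, 'fy': 291.21604783320004, 'cx': 278.3383385609289, 'cy': 208.7952275677955, 'position': array([0.53320023, 0.24814489, 0.54174582]), 'attitude': array([ 2.81348916e+00, -4.95729215e-04, -1.57391035e+00])}
uv_box [(0.78, array([0.5744, 0.2639, 0.0693]))]
forceps_2 [(0.9, array([ 0.4683, -0.1008,  0.0036]))]
lid_handle [(0.87, array([0.6178, 0.2787, 0.148 ]))]
lid_boss [(0.89, array([0.6182, 0.2804, 0.1463]))]
stay_eye [(0.71, array([0.5808, 0.261 , 0.0714]))]
4.8417 [ 0.49476618  0.30433948 -1.29051192  1.63221635  0.29529821  1.42921606
 -2.39811361]
```

View pics/w_tray.png

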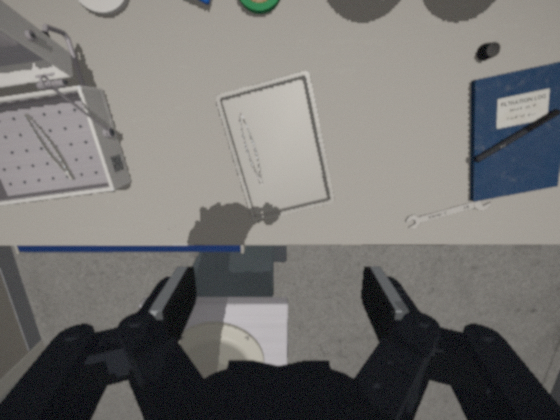

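View pics/w_box.png

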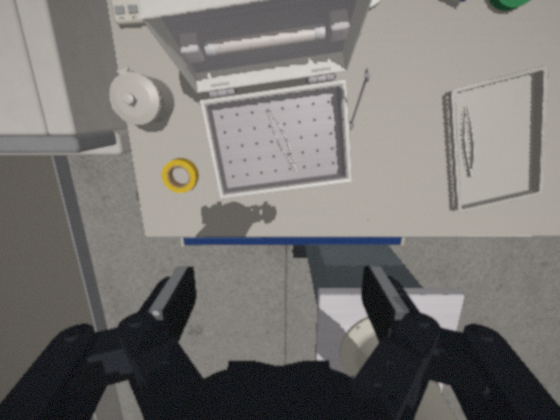

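In w_tray the tray rim corners are about (217,97), (306,73), (330,199) and (248,216), with forceps_1 along (243,115)-(260,182). The right half is free. In w_box the rim corners are about (202,101), (347,82), (350,181) and (219,195), forceps_2 runs (270,108)-(296,170), and the stay eye is at (367,72). I'll zoom in on the box.

```bash
python3 - <<'E'
import cv2
im=cv2.imread('pics/w_box.png')[55:205,190:380]
cv2.imwrite('pics/z.png',cv2.resize(im,None,fx=4,fy=4,interpolation=cv2.INTER_CUBIC))
E
```

```text
(no output)
```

View pics/z.png

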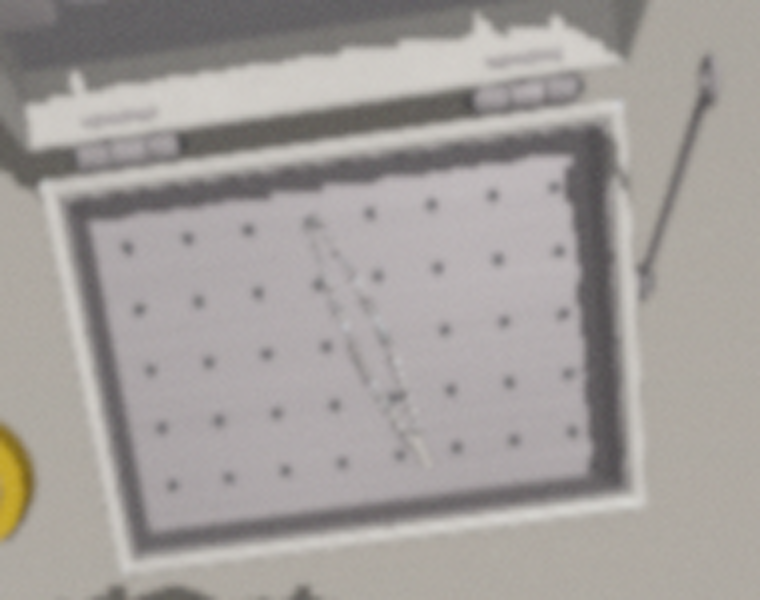

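The zoom shows the rim outer corners at (42,186), (622,103), (642,505) and (127,572), the forceps ends at (310,218) and (428,466), and the stay eye at (708,80). I fit the box, tray and forceps poses from these.

```bash
cat > fit.py <<'E'
from h import *
from scipy.optimize import least_squares
F=291.216;CX=278.338;CY=208.795
def cam(pos,att): return np.array(pos),Ro.from_euler('xyz',att).as_matrix()
CB=cam([0.53320023,0.24814489,0.54174582],[2.81348916,-4.957e-4,-1.57391])
CT=cam([0.54211999,-0.14159946,0.52172892],[2.81333369,6.306e-4,-1.57310836])
def proj(C,P):
    v=(np.asarray(P)-C[0])@C[1]; return np.c_[F*v[:,0]/v[:,2]+CX,F*v[:,1]/v[:,2]+CY]
def back(C,uv,z):
    d=C[1]@np.array([(uv[0]-CX)/F,(uv[1]-CY)/F,1]); return C[0]+d*(z-C[0][2])/d[2]
def fit(C,loc,uv,x0):
    loc=np.array(loc)
    w=lambda q:np.c_[loc[:,0]*np.cos(q[2])-loc[:,1]*np.sin(q[2])+q[0],loc[:,0]*np.sin(q[2])+loc[:,1]*np.cos(q[2])+q[1],loc[:,2]]
    r=least_squares(lambda q:(proj(C,w(q))-uv).ravel(),x0); return r.x,np.round(r.fun,1)
zz=lambda l:np.array([[190+u/4-.4,55+v/4-.4] for u,v in l])
E
python3 - <<'E'
from fit import *
a,b=.08,.113
bx,r=fit(CB,[[a,b,.066],[a,-b,.066],[-a,-b,.066],[-a,b,.066]],zz([(42,186),(622,103),(642,505),(127,572)]),[.48,.25,0]);print('box',bx,r)
f=zz([(310,218),(428,466)]);e=[back(CB,p,.029) for p in f];print('forceps',e,(e[0]+e[1])/2,np.linalg.norm(e[0]-e[1]),np.arctan2(*(e[0]-e[1])[1::-1]))
a,b=.0775,.1125 # tray x -> world +y ; corners TL,TR,BR,BL in image
t,r=fit(CT,[[a,b*-1*-1,.02],[-a,b,.02],[-a,-b,.02],[a,-b,.02]],np.array([(217,97),(306,73),(330,199),(248,216)]),[.47,-.14,-1.5]);print('tray',t,r)
t2,r=fit(CT,[[a,-b,.02],[-a,-b,.02],[-a,b,.02],[a,b,.02]],np.array([(217,97),(306,73),(330,199),(248,216)]),[.47,-.14,1.5]);print('tray',t2,r)
g=[back(CT,p,.008) for p in [(243,115),(260,182)]];print('f1',g,np.linalg.norm(g[0]-g[1]))
# stay eye check, given z height of eye when lid at balance
c,s=np.cos(bx[2]),np.sin(bx[2])
for q in (1.234,):
  X=86+(-75*np.cos(q)+0*np.sin(q)); Z=68+75*np.sin(q)
  for y in(-121,-123):
    P=np.array([bx[0]+c*X/1e3-s*y/1e3,bx[1]+s*X/1e3+c*y/1e3,Z/1e3]);print('eye pred zoom',(proj(CB,[P])-[190,55])*4)
E
```

```text
box [0.48243488 0.24735048 0.13086135] [-1.4 -0.7  1.3 -1.4  2.   1.4 -1.9  1.9]
forceps [array([0.53414547, 0.26660779, 0.029     ]), array([0.42948799, 0.21567999, 0.029     ])] [0.48181673 0.24114389 0.029     ] 0.11639084614584393 0.4528815616316421
tray [ 0.46657117 -0.13509505 -1.36789027] [ 91.1 -21.2 -92.8  24.3 -83.5  25.4  81.4  -7.7]
tray [ 0.47417663 -0.13691258  1.79391596] [-4.1 -3.4  1.8 -3.2  1.7  4.3  0.8  5.1]
f1 [array([ 0.53369275, -0.08190591,  0.008     ]), array([ 0.41837511, -0.10785186,  0.008     ])] 0.11820046431657139
eye pred zoom [[704.54899524 132.6870713 ]]
eye pred zoom [[710.81859445 131.78621156]]
```

```bash
python3 - <<'E'
from h import *
pi=np.pi
yaw=.453
manip.movep([.480,.240,.20],[pi,0,yaw]); print(manip.observe()['joint_pos'])
jaws.move_gripper(.06)
print(manip.move_straight([.480,.240,.026],rate=.1,max_force=12), manip.observe()['tool_pos'],manip.observe()['ft_force'])
jaws.move_gripper(0.0)
o=manip.observe();print(o['gripper_width'],o['grip_force'],o['tool_pos'],o['time'])
save('side','s_grip.png')
E
```

```text
[ 0.37323835  0.57975252 -1.18012925  1.85049156  0.59682338  1.1226563
 -2.14389061]
False [0.4803671  0.24017523 0.02648704] [ 0.45533615 -0.04221438  0.20505676]
0.012759966728975582 58.993130922317505 [0.48015338 0.24009375 0.02638166] 8.4167
```

```bash
python3 - <<'E'
from h import *
pi=np.pi
manip.move_straight([.480,.240,.24],rate=.15)
o=manip.observe();print(o['gripper_width'],o['grip_force'])
save('side','s_lift.png')
manip.movep([.483,-.1655,.20],[pi,0,.223]); print(manip.observe()['joint_pos'])
manip.move_straight([.483,-.1655,.05],rate=.15)
save('top','t_pl.png'); im=save('wrist','w_pl.png')
for c in('top','wrist'):
  for t in('steel_tray','forceps_2'):print(c,t,rec(c,t)[:3])
print(manip.observe()['time'])
E
```

```text
0.012527142139413512 58.5722690820694
[ 1.21276314  0.53434586 -1.20560571  1.91320751  0.56521292  1.09159293
 -1.56947794]
top steel_tray [(0.74, array([ 4.450e-01, -1.251e-01, -1.000e-04]))]
top forceps_2 [(0.55, array([ 0.4586, -0.0976,  0.0099]))]
wrist steel_tray [(0.56, array([ 0.5224, -0.1296, -0.0038]))]
wrist forceps_2 [(0.92, array([ 0.4705, -0.1707,  0.0524])), (0.76, array([ 0.4748, -0.0973,  0.0085]))]
13.05
```

```bash
python3 - <<'E'
import cv2,numpy as np
a=cv2.resize(cv2.imread('pics/t_pl.png')[180:300,250:390],None,fx=3,fy=3,interpolation=cv2.INTER_CUBIC)
b=cv2.imread('pics/s_lift.png')[60:400,60:400]
w=cv2.imread('pics/w_pl.png')
h=600;c=np.zeros((600,800,3),np.uint8);c[:340,:340]=b;c[:360,360:780]=a;w2=cv2.resize(w,None,fx=.57,fy=.57);c[360:360+w2.shape[0],:w2.shape[1]]=w2[:240]
cv2.imwrite('pics/m1.png',c)
E
```

```text
(no output)
```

View pics/m1.png

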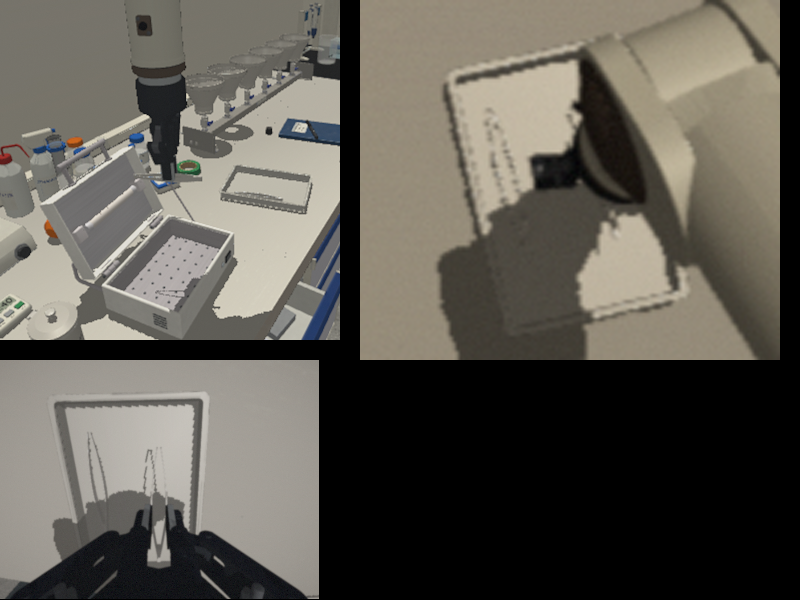

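The forceps are held level and lined up with the tray, over its free right half and clear of forceps_1 on the left. I lower and release.

```bash
python3 - <<'E'
from h import *
pi=np.pi
print(manip.move_straight([.483,-.1655,.0045],rate=.05,max_force=4), manip.observe()['tool_pos'],manip.observe()['ft_force'])
jaws.move_gripper(.035); manip.pause(.2)
o=manip.observe();print(o['gripper_width'],o['grip_force'],o['ft_force'])
manip.move_straight([.483,-.1655,.12],rate=.15); manip.pause(.3)
manip.movep([.45,-.12,.36],[pi,0,.13])
save('wrist','w_after.png'); print(rec('wrist','forceps_2')[:3])
# IK feasibility for the lid
bx,by,y=.482,.247,.131
for q in np.linspace(1.95,1.234,5):
  X=.086-.205*np.cos(q)+.018*np.sin(q);Z=.068+.018*np.cos(q)+.205*np.sin(q)
  for p in(0,.2,-.2):
    R=Ro.from_euler('ZYX',[y,p,pi])
    for yy in (np.pi/2,-np.pi/2):
      RR=(R*Ro.from_euler('z',yy)); e=RR.as_euler('xyz')
      P=np.array([bx+X*np.cos(y),by+X*np.sin(y),Z])+RR.apply([0,0,.0187])
      s=planner.solve_ik(P,e); print(round(q,2),p,round(yy,1),RR.apply([0,0,1]).round(2),None if s is None else np.round(s,2))
print(manip.observe()['time'])
E
```

```text
True [ 0.48243782 -0.1652598   0.00606271] [-2.91601117 -0.48157877  7.23006176]
0.03481943943601139 0.0 [-0.37099468  0.6454258   0.21655497]
[(0.47, array([ 0.4726, -0.1695,  0.0114]))]
1.95 0 1.6 [ 0. -0. -1.] [ 0.25  0.95 -1.31  1.35  0.91  1.49  2.28]
1.95 0 -1.6 [ 0. -0. -1.] [ 0.24  0.92 -1.26  1.35  0.87  1.46 -0.84]
1.95 0.2 1.6 [-0.2  -0.03 -0.98] [ 0.17  1.05 -1.31  1.15  0.86  1.71  2.36]
1.95 0.2 -1.6 [-0.2  -0.03 -0.98] [ 0.16  1.04 -1.28  1.15  0.83  1.7  -0.77]
1.95 -0.2 1.6 [ 0.2   0.03 -0.98] [ 0.32  0.85 -1.3   1.55  1.    1.27  2.18]
1.95 -0.2 -1.6 [ 0.2   0.03 -0.98] [ 0.28  0.77 -1.18  1.55  0.89  1.19 -0.91]
1.77 0 1.6 [ 0. -0. -1.] [ 0.29  0.88 -1.3   1.44  0.85  1.46  2.26]
1.77 0 -1.6 [ 0. -0. -1.] [ 0.28  0.86 -1.28  1.44  0.82  1.44 -0.87]
1.77 0.2 1.6 [-0.2  -0.03 -0.98] [ 0.21  0.99 -1.31  1.24  0.8   1.68  2.32]
1.77 0.2 -1.6 [-0.2  -0.03 -0.98] [ 0.21  0.99 -1.3   1.24  0.79  1.67 -0.82]
1.77 -0.2 1.6 [ 0.2   0.03 -0.98] [ 0.36  0.77 -1.3   1.62  0.93  1.23  2.17]
1.77 -0.2 -1.6 [ 0.2   0.03 -0.98] [ 0.29  0.65 -1.12  1.62  0.77  1.13 -0.88]
1.59 0 1.6
[... 650 characters left out ...]
 2.27]
1.41 0.2 -1.6 [-0.2  -0.03 -0.98] [ 0.3   0.89 -1.33  1.45  0.7   1.59 -0.89]
1.41 -0.2 1.6 [ 0.2   0.03 -0.98] [ 0.42  0.6  -1.3   1.78  0.78  1.12  2.17]
1.41 -0.2 -1.6 [ 0.2   0.03 -0.98] [ 0.16  0.38 -0.84  1.79  0.46  0.96 -0.73]
1.23 0 1.6 [ 0. -0. -1.] [ 0.39  0.67 -1.3   1.71  0.67  1.29  2.23]
1.23 0 -1.6 [ 0. -0. -1.] [ 0.23  0.49 -0.98  1.71  0.43  1.18 -0.73]
1.23 0.2 1.6 [-0.2  -0.03 -0.98] [ 0.33  0.81 -1.3   1.55  0.64  1.52  2.25]
1.23 0.2 -1.6 [-0.2  -0.03 -0.98] [ 0.33  0.81 -1.3   1.55  0.64  1.52 -0.89]
1.23 -0.2 1.6 [ 0.2   0.03 -0.98] [ 0.45  0.51 -1.29  1.87  0.71  1.06  2.17]
1.23 -0.2 -1.6 [ 0.2   0.03 -0.98] [ 0.45  0.51 -1.29  1.87  0.71  1.06 -0.97]
16.7083
```

View pics/w_after.png

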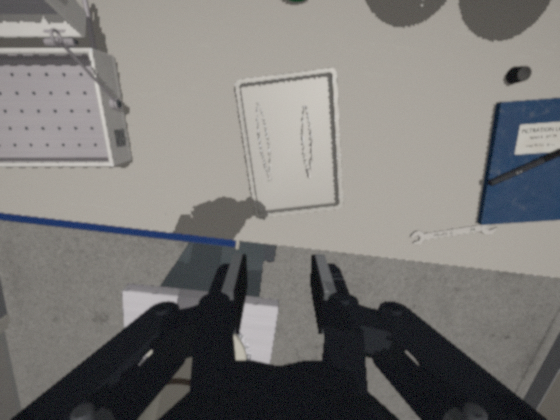

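forceps_2 now lies flat in the tray (307,143), parallel to forceps_1 (263,142). Next I move above the handle and check its predicted position in the views.

```bash
cat >> h.py <<'E'
BX=np.array([.482,.247]);YAW=.131
def box2w(P,BX=BX):
    c,s=np.cos(YAW),np.sin(YAW); return np.array([BX[0]+c*P[0]-s*P[1],BX[1]+s*P[0]+c*P[1],P[2]])
def hand(q,y=0): return box2w([.086-.205*np.cos(q)+.018*np.sin(q),y,.068+.018*np.cos(q)+.205*np.sin(q)])
def att(p): return Ro.from_euler('ZYX',[YAW,p,np.pi])*Ro.from_euler('z',-np.pi/2)
def tcp(q,p,up=0,off=0): 
    R=att(p); return hand(q)+R.apply([0,0,manip.grasp_offset-up])+np.array([np.cos(YAW),np.sin(YAW),0])*off, R.as_euler('xyz')
E
python3 - <<'E'
from h import *
P,e=tcp(1.95,0,up=.10)
manip.movep(P,e); jaws.move_gripper(.07)
w=save('wrist','w_h.png'); t=cv2.imread('pics/top0.png')
W=cv2.imread('pics/w_h.png')
for im,c in((W,'wrist'),(t,'top')):
  for q,col in((1.95,(0,0,255)),):
    for y in(-.06,.06):
      u=px(c,hand(q,y)); print(c,np.round(u,1)); cv2.circle(im,tuple(int(round(v)) for v in u),1,col,-1)
z=cv2.resize(t[110:190,70:220],None,fx=3.7,fy=3.7,interpolation=cv2.INTER_CUBIC)
C=np.zeros((600,800,3),np.uint8); C[:296,:555]=z; C[300:600,:400]=cv2.resize(W,(400,300))
C[300:600,400:]=cv2.resize(W[60:360,80:480],(400,300))
cv2.imwrite('pics/m2.png',C); o=manip.observe();print(o['joint_pos'],o['tool_pos'],P,o['time'])
E
```

```text
wrist [279.1 280. ]
wrist [279.1 141.4]
top [155.1 129.4]
top [ 94.9 135.5]
[ 0.22717295  0.85595934 -1.32385613  1.2243906   0.82332825  1.61963028
 -0.79329119] [0.65918353 0.26995755 0.33327289] [0.65907799 0.27033083 0.33307349] 18.8167
```

View pics/m2.png

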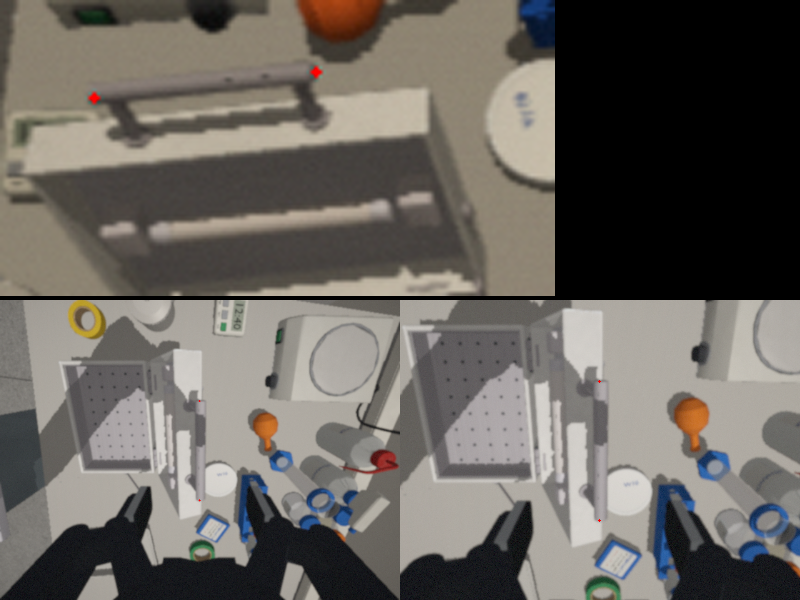

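Predicted bar ends match the bar in both views to 1–2 px, so I descend, grip and read the forces.

```bash
python3 - <<'E'
from h import *
P,e=tcp(1.95,0)
print(manip.move_straight(P,rate=.08,max_force=12)); o=manip.observe();print(o['tool_pos'],P,o['ft_force'])
f0=o['ft_force']
jaws.move_gripper(0.0); manip.pause(.2)
o=manip.observe();print(o['gripper_width'],o['grip_force'],o['tool_pos'],o['ft_force'],o['ft_torque'],o['time'])
# first small swing
for q in(1.90,1.85,1.80):
  P,e=tcp(q,-.2*(1.95-q)/.716); manip.move_straight(P,rate=.04,attitude=e)
  o=manip.observe();print(q,o['tool_pos']-P,o['ft_force'],o['grip_force'],o['gripper_width'],o['time'])
E
```

```text
False
[0.65928037 0.27063219 0.23381399] [0.65907799 0.27033083 0.23307349] [-0.25332198  0.0561757   0.20946499]
0.010125313296871025 58.46190869808197 [0.65961699 0.27042612 0.23339313] [3.88167749 0.87632611 0.218631  ] [ 0.17677762 -0.67012726  0.02168614] 20.9917
1.9 [2.45937909e-04 3.21783713e-05 3.67841870e-04] [4.19900804 1.99919064 1.59692872] 58.57380151748657 0.009927464688184612 21.3917
1.85 [4.25233795e-04 6.77289715e-05 2.10182802e-04] [4.40636644 2.42254944 2.55253879] 58.58208775520325 0.010489027824738002 21.7917
1.8 [4.51273703e-04 4.75887931e-05 4.89039775e-04] [3.67416301 1.14488985 5.51045096] 58.726860880851746 0.009853495482239447 22.1917
```

```bash
python3 - <<'E'
from h import *
for q in list(np.arange(1.75,1.24,-.05))+[1.237]:
  P,e=tcp(q,-.2*(1.95-q)/.716); manip.move_straight(P,rate=.04,attitude=e)
  o=manip.observe();print(round(q,3),np.round(o['ft_force'],1),round(o['grip_force'],1),o['time'])
  if np.linalg.norm(o['ft_force'])>30: break
manip.pause(.5)
o=manip.observe();print(o['tool_pos']-P,o['ft_force'],o['grip_force'],o['time'])
W=save('wrist','w_end.png');S=save('side','s_end.png');T=save('top','t_end.png')
boss=lambda q: box2w([.086-.075*np.cos(q),-.123,.068+.075*np.sin(q)])
print([np.round(px(c,boss(1.234))) for c in('wrist','side','top')])
for c in('wrist','top','side'):print(c,rec(c,'lid_boss')[:2],rec(c,'stay_eye')[:2])
b=px('top',boss(1.234));s=px('side',boss(1.234));w=px('wrist',boss(1.234))
C=np.zeros((600,800,3),np.uint8)
def crop(im,c,r,sz):
  im=cv2.copyMakeBorder(im[:,:,::-1],r,r,r,r,cv2.BORDER_CONSTANT);x,y=int(c[0])+r,int(c[1])+r
  x=min(max(x,r),im.shape[1]-r);y=min(max(y,r),im.shape[0]-r)
  return cv2.resize(im[y-r:y+r,x-r:x+r],(sz,sz),interpolation=cv2.INTER_CUBIC)
C[:300,:400]=cv2.resize(W[:,:,::-1],(400,300));C[:300,400:700]=crop(W,w,50,300)
C[300:,:300]=crop(T,b,50,300);C[300:,400:800]=cv2.resize(S[:,:,::-1],(400,300));cv2.imwrite('pics/m3.png',C)
E
```

```text
1.75 [4.1 1.1 4.7] 58.7 22.5917
1.7 [4.3 0.3 7.1] 58.7 22.9917
1.65 [ 4.3 -0.4  7.5] 58.6 23.3917
1.6 [ 3.1 -0.4 10. ] 58.8 23.7917
1.55 [ 2.5 -0.1  9.2] 58.7 24.1917
1.5 [ 2.  -0.2  8.5] 62.3 24.5917
1.45 [ 2.  -0.3  6.9] 62.2 24.9917
1.4 [2.4 0.3 7.1] 62.1 25.3917
1.35 [0.6 0.8 2.4] 63.1 25.7917
1.3 [ 2.6  2.8 -2.4] 62.5 26.1917
1.25 [ 0.7  2.  -0.2] 62.1 26.5917
1.237 [-0.4  1.4  0.7] 62.1 26.8417
[ 4.78048271e-06 -1.16940472e-05 -4.91768837e-05] [0.32025519 1.45498454 0.01320226] 62.04617500305176 27.3417
[array([279., 316.]), array([236., 245.]), array([201., 195.])]
wrist [(0.67, array([0.5271, 0.3019, 0.2282]))] [(0.87, array([0.5107, 0.2829, 0.0656]))]
top [(0.98, array([0.5547, 0.1952, 0.2291]))] [(0.87, array([0.5323, 0.1996, 0.0293]))]
side [(0.71, array([0.5502, 0.2923, 0.1623]))] [(0.88, array([0.5239, 0.2742, 0.0553])), (0.72, array([ 0.4808, -0.1643,  0.0107]))]
```

View pics/m3.png

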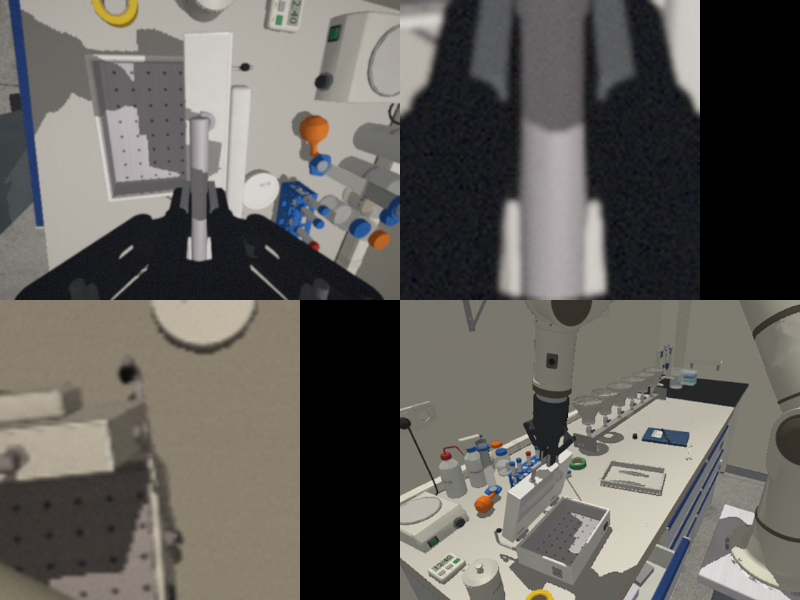

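The lid stands gripped near balance: tool force is about 1.5 N, the bar is between the pads, and the boss lies at the stay's upper end in the top crop at (140,385). The forceps are flat in the tray, so I hand in.

```bash
python3 - <<'E'
from h import *
o=manip.observe();print(o['ft_force'],o['grip_force'],abs(o['qvel']).max(),o['time'])
print(manip.sign_off())
E
```

```text
[ 1.05386918  1.05886639 -0.43391341] 62.03869700431824 0.0020735660030281816 27.7917
the job is handed in; nothing more can be done
None
```

I laid the forceps flat in the tray beside the other pair and handed the job in at 27.8 s with the handle gripped and the lid still at its balance point (commanded to 1.237 rad); the boss–eye match could only be checked roughly in the pictures, and the hand-in gave no verdict.

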